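Swing the drip tray home and bolt it

ROBOT

A 6-joint arm with a two-finger parallel gripper is mounted at the origin on the work surface. World frame = base frame: x ahead of the robot, y to its left, z up, the work surface at z = 0. Lengths are in m, angles in rad, forces in N, time in s.
With the tool pointing down it reaches from about 0.3 to 0.775 m from the base axis. Payload 14.6 kg.
Tool frame: the origin (TCP) lies where the fingers leave the gripper's body, on its centre line; the fingertips stand 97 mm ahead of it and the grasp point (between the pads) lies 78 mm ahead of it (ctrl.finger_overhang is the distance from the TCP to the fingertips, in m); z points along the fingers, y is the direction in which the jaws open and shut (so a half turn about z gives the same grasp; the last joint's range is limited). The gripper opens to 94 mm and grips with 3 to 60 N. Pads are 16 mm wide; open, the fingers measure 119 mm over their backs; the gripper's body (75 mm by 177 mm) begins 78 mm behind the grasp point.
Start: joints at [1.1, 0.3, 1.521, -0, 1.321, -0.067], TCP at [0.216, 0.506, 0.303] pointing down, gripper open.
Joint ranges: [-3.03, 3.03], [-0.79, 2.21], [0.23, 2.52], [-1.04, 4.18], [0, 3.07], [-2.55, 2.55]. Speed limits (rad/s): [2.22, 2.22, 2.57, 3.14, 3.14, 3.14].

INTERFACE

Orientations are given as [roll, pitch, yaw] about the fixed x, y, z axes, in that order (R = Rz(yaw) Ry(pitch) Rx(roll)).
In Python, from station import ctrl, imaging, hand_in gives the robot as it stands.
- The arm moves only by the shell command python3 -m pendant 'ROWS' [FORCE]. ROWS is JSON, a list of rows, each a list of 7 numbers: the shift along the tool's x, y, z normalised to -1 to 1, where 1 is 120 mm, then the turn, a rotation vector about the tool's x, y, z normalised to -1 to 1, where 1 is 30 degrees, then the closure, from -1 (fully open) to 1 (shut). A call has 1 to 10 rows; each row shifts and turns the commanded pose from where the row before left it, along the tool's axes as they then stand; what a row does not reach is not made up. A row lasts 1/12 s, in which the tool goes at most 41.7 mm and 7.16 degrees, less where a joint would pass 70% of its speed; a pose out of reach is approached as far as the arm can. A call with a number of a shift or a turn outside -1 to 1 is refused whole. A call with a gripper value outside its range is refused whole. The fingers move at their own pace and stop on an object; FORCE is the grip in N (left out, the last holds). Time passes only in rows, so rows that do not move let the fingers close. It gives the time, the measured TCP pose, the force and the opening at its end, in the units of the state.
- ctrl.get_obs(): the state, without advancing time (a new reading comes with each control period).
- imaging.camera(name): name is "side" or "top"; returns a dict with "image" (384x512x3 uint8, red, green, blue), "mtx" (3x3 intrinsics, pixels), "k1" (the pictures are not rectified: a ray, as slopes to the right and down, at radius r is drawn at 1 + k1 r^2 times it, then the intrinsics apply), "rvec" (rotation vector, rad) and "tvec" (3), from world to camera coordinates, as OpenCV has them. Camera axes: x right, y down, z forward; pixel columns grow to the right and rows downward; lengths in m; the calibration is good to about 2 mm. A picture is of the moment at which its call begins. There is no depth.
- hand_in(): hands the job in, once; it reports no verdict.
The state is a dict: "time_s": time; "qpos": joint angles; "joint_vel": joint speeds; "tau": joint torques, N m; "ee_pos": TCP position; "eef_rot": TCP orientation; "force": force on the tool from outside, world axes, zero at the start; "moment": the same for the moment, N m; "grip_width": finger opening in m.
Only numpy, scipy, OpenCV 4.12 (cv2) and the standard library are available. Lean on these libraries where they do the work, as an engineer would, in place of code of your own. Each camera call takes 0.05 s, during which the arm holds its last target.

TASK

On the drainer, push gently near the free end of the green drip tray so that it swings round on its brass pin until its lug is fully home against the black rubber pad of the stop; then slide the brass bolt all the way in behind the lug to lock the tray there. Never push the tray with more than 20 newtons, do not force the bolt against the lug, and leave the beaker, spoon and baking tin where they are.

Things in the scene. Friction and masses are not known exactly. Their poses are not given: they have to be found in the camera images.
- tray: Loose green plastic drip tray, 255 x 110 mm, walls 36 mm high, 4 mm thick, flat on the drainer (z=0), 0.3 to 0.6 kg. Origin: centre of the pin hole in one corner, at the underside. x runs along the tray to the lug, z up; it covers x -20 to 235 mm, y -90 to 20 mm. It starts 12 to 34 degrees short of home and swings home anticlockwise seen from above. It stays where it is left.
- near_wall (a point): Point to push: on the outer face of the long wall that faces the robot (the plane y = -90 mm of the tray), near the free corner, at (205, -90, 18) mm in the tray's frame; axes as the tray, so push along +y. Sliding the tray takes about 1 to 5 N here; the force rises steeply once the lug meets the stop, and about 10 N here seats it well.
- lug (a point): Centre of the tray's lug, a solid tongue 30 mm long, 20 mm wide, 16 mm high (8 to 24 mm over the drainer) that sticks out of the tray's end wall, at (250, 0, 16) mm in the tray's frame. Same axes as the tray.
- pin (a point): The fixed brass pivot pin's axis, at drainer height. Pin 12 mm thick in a 14 mm hole (1 mm of play); its 22 mm wide cap, top 34 mm high, keeps the tray on. Axes as pocket, which is at (0, -250, 16) mm in this frame.
- pocket (a point): Fixed reference point: x points away from the robot, the way the lug arrives; y points to the pin, 250 mm away. Home, the lug's centre lies between 9 mm short of this point and 9 mm beyond it along x, wherever the carriage of the stop is clamped, which is not measured: feel for the pad. The tray's x axis then points along this -y, give or take 2 degrees.
- stop: Fixed bracket and screw; origin and axes as pin. On it a carriage is clamped rigidly, up to 9 mm either way along x, differently each time. The carriage bears the black rubber pad (26 mm wide, 34 mm high, 253 mm from the pin), which the lug meets with its +x side, and the bolt. Middle setting: pad face at x = +10 mm, knob axis at (-18, -315) mm, bolt drawn back.
- bolt (a joint): Travel of the brass bolt along +y of pin, in m: 0 drawn back, 0.028 fully in (hard end); starts at 0 to 0.004; about 2 N of friction. Push its knob, an upright post 12 mm thick, 18 to 52 mm over the drainer. With the lug on the pad, the knob drawn back is at (-18, -65) mm in x, y from the lug's centre (axes of pin) and the flat 12 mm nose passes behind the lug with 2 mm to spare.
- rails (a point): Middle of the bolt's bed at drainer height (at the carriage's middle setting), at (-18, -315, 0) mm from the pin, axes as pin. Two brass rails 70 mm long along y, up to 22 mm high, flank the bolt here, their outer sides 13 mm either way: keep fingertips 25 mm or more over the drainer. If the lug is over 2 mm off the pad, the bolt's nose butts on the lug's end.
- beaker: Pink plastic beaker, bystander, 72 mm wide, 85 mm high, standing upright beyond the tray; origin centre of its underside.
- spoon: Wooden spoon 225 mm long, lying on the robot side of the pin, bystander; origin under its middle, x along it.
- tin: Aluminium baking tin 100 x 150 x 45 mm, bystander, to the left of the pin; origin centre of its underside.
Mind the look-alikes: they are no part of the job. What is shaped like the stop but orange is not meant.

How it is judged:
On the way, in this order (a step that is already met when the one before it is completed fails the run):
1. the tray has been swung home and its lug brought into contact with the stop's pad (0.5 N or more), the bolt still drawn back (x of lug in the frame of pocket between -0.012 and 0.012 m and y of lug in the frame of pocket between -0.006 and 0.006 m and angle between tray's own z axis and vertical below 0.04 rad and contact force between stop and tray above 0.5 N and value of joint bolt below 0.008 m), for 0.02 s.
2. the bolt is fully in behind the lug, the tray home (x of lug in the frame of pocket between -0.012 and 0.012 m and y of lug in the frame of pocket between -0.006 and 0.006 m and angle between tray's own z axis and vertical below 0.04 rad and value of joint bolt above 0.024 m), for 0.2 s.
At the end, for the whole second after the job is handed in: The tray lies flat (within 0.04 rad) on its pin at rest (under 10 mm/s), its lug at the stop (within 12 mm of the pocket point along x, which covers all settings, and 6 mm across), the bolt at least 24 mm in behind the lug (all of step 2 and linear speed of tray below 0.01 m/s); the robot touches nothing.
It fails at once if the robot pushes the tray with more than 20 N (contact force between any of the fingers, the arm and tray above 20 N).
It fails at once if the bolt is forced against the tray with more than 10 N (contact force between bolt and tray above 10 N).
It fails at once if the tray is tipped (angle between tray's own z axis and vertical above 0.12 rad).
It fails at once if the beaker, spoon or tin is moved more than 20 mm, or the beaker tipped (distance of any of beaker, spoon, tin from where it was at the start of the episode above 0.02 m or angle between beaker's own z axis and vertical above 0.3 rad).
It also fails if it takes over 61 s, if anything falls off the work surface, if the arm or the gripper's body presses on something with over 40 N, if the wrist force passes 120 N, or if a joint passes its speed limit or range.

## Working session

There is one attempt and no reset: what is moved stays moved. The work goes in short steps, Python scripts to look and compute and a shell command to move; the robot and the scene stay as the last step left them, time stands still between calls to the robot, and variables do not carry over. Pictures are saved under pics/ and viewed, and the job is handed in when it is done.

```bash
ls; mkdir -p pics; cat > look.py <<'E'
import sys,cv2,numpy as np
from station import ctrl,imaging
import pickle
n=sys.argv[1]
for c in ("side","top"):
    d=imaging.camera(c); pickle.dump(d,open(f"pics/{n}_{c}.pkl","wb"))
    cv2.imwrite(f"pics/{n}_{c}.png",cv2.resize(d["image"][:,:,::-1],(800,600),interpolation=cv2.INTER_CUBIC))
    print(c,np.round(d["mtx"],1).tolist(),d["k1"],d["rvec"],d["tvec"])
print(ctrl.get_obs())
E
python3 look.py a
```

```text
pics
side [[470.2, 0.0, 253.1], [0.0, 470.2, 193.5], [0.0, 0.0, 1.0]] -0.08626479524856512 [ 0.81640808 -2.63433219  0.96189891] [0.63341499 0.20832838 1.29434198]
top [[412.0, 0.0, 255.2], [0.0, 412.0, 192.5], [0.0, 0.0, 1.0]] -0.08189928103691886 [ 2.11705142 -2.14304992  0.19509264] [0.14739739 0.65840551 0.97301996]
{'time_s': 0.1, 'qpos': array([ 1.10037550e+00,  3.00384964e-01,  1.52150745e+00, -3.43209853e-05,
        1.32067507e+00, -6.66129663e-02]), 'joint_vel': array([ 0.00137872, -0.00187564, -0.00111865, -0.00092945,  0.00206626,
       -0.00087818]), 'tau': array([ 4.15608783e-04, -5.32637930e+01, -3.53290558e+01,  7.09220278e-02,
        2.35044770e-02, -1.78580291e-05]), 'ee_pos': array([0.21606308, 0.50564202, 0.30216468]), 'eef_rot': array([-3.14061778e+00, -3.17167379e-05,  2.73779329e+00]), 'force': array([ 0.25036064, -0.33016453,  0.00034995]), 'moment': array([ 0.05245644, -0.01869927,  0.00830705]), 'grip_width': 0.0941186430168084}
```

View pics/a_side.png

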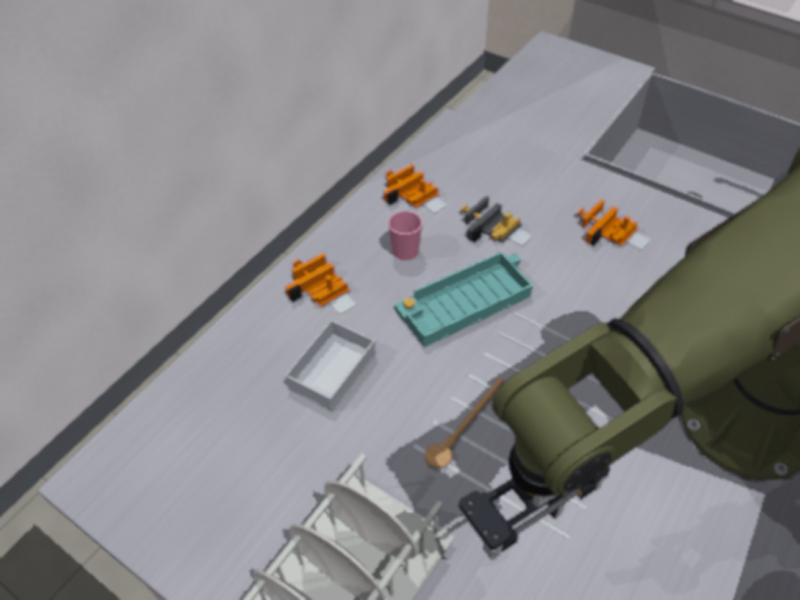

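View pics/a_top.png

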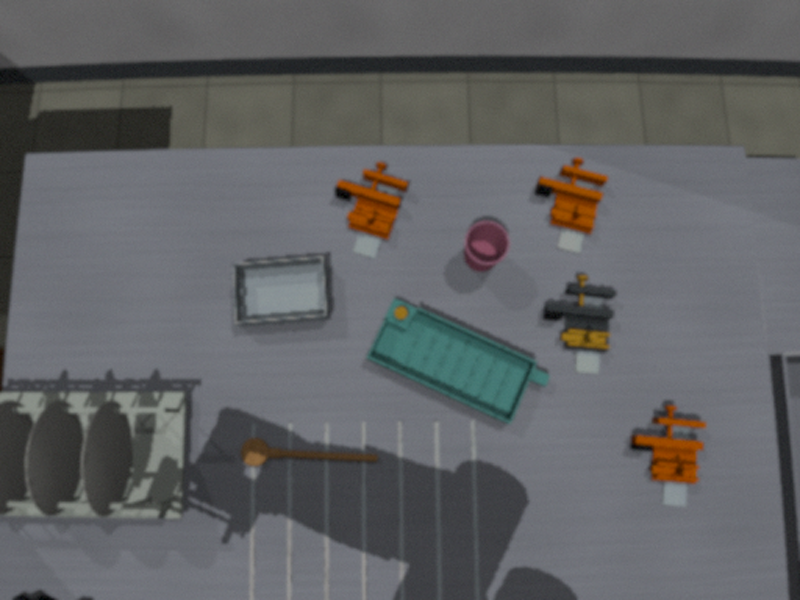

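Top view (800x600): the tray runs from (370,355) to (550,377), its brass pin cap is at (402,313) and its lug at (540,377). Stop candidates:
- grey bracket with brass bolt at (585,320): chosen, since only it is grey and brass with a black pad, and it sits about 250 mm from the pin
- orange look-alikes at (373,200), (572,195) and (668,445): rejected

Next I'll check a close crop and measure.

```bash
cat > geo.py <<'E'
import cv2,numpy as np,pickle
def load(n,c): return pickle.load(open(f"pics/{n}_{c}.pkl","rb"))
def ray(d,u,v):  # native px
    K=d["mtx"];x=(u-K[0,2])/K[0,0];y=(v-K[1,2])/K[1,1]
    rd=np.hypot(x,y);r=rd
    for _ in range(20): r=rd/(1+d["k1"]*r*r)
    s=r/rd if rd>0 else 1
    R=cv2.Rodrigues(np.array(d["rvec"]))[0];t=np.array(d["tvec"]).ravel()
    return -R.T@t, R.T@np.array([x*s,y*s,1])
def onz(d,u,v,z):
    o,w=ray(d,u,v);return o+w*(z-o[2])/w[2]
def tri(d1,p1,d2,p2):
    o1,w1=ray(d1,*p1);o2,w2=ray(d2,*p2)
    s=np.linalg.lstsq(np.c_[w1,-w2],o2-o1,rcond=None)[0]
    a=o1+w1*s[0];b=o2+w2*s[1];return (a+b)/2,np.linalg.norm(a-b)
def proj(d,P):
    R=cv2.Rodrigues(np.array(d["rvec"]))[0];c=R@np.array(P)+np.array(d["tvec"]).ravel()
    x,y=c[0]/c[2],c[1]/c[2];f=1+d["k1"]*(x*x+y*y);K=d["mtx"]
    return np.array([K[0,0]*x*f+K[0,2],K[1,1]*y*f+K[1,2]])
E
cat > m1.py <<'E'
from geo import *
import sys
n=sys.argv[1]
for c in ("top","side"):
    d=load(n,c);h=cv2.cvtColor(d["image"],cv2.COLOR_RGB2HSV)
    for nm,lo,hi in (("brass",(16,120,110),(30,255,255)),("green",(75,90,40),(95,255,255)),("orange",(5,200,100),(15,255,255)),("pink",(160,70,60),(179,255,255))):
        m=cv2.inRange(h,lo,hi);k,l,s,ce=cv2.connectedComponentsWithStats(m)
        for i in range(1,k):
            if s[i,4]>5: print(c,nm,ce[i].round(1),s[i],onz(d,*ce[i],0.034 if nm=="brass" else 0.03).round(3))
E
python3 m1.py a
python3 - <<'E'
from geo import *
a=load("a","top")["image"][165:250,340:405];b=load("a","side")["image"][110:170,280:360]
cv2.imwrite("pics/c1.png",np.hstack([cv2.resize(x[:,:,::-1],(400,int(400*x.shape[0]/x.shape[1])),interpolation=cv2.INTER_NEAREST)[:300] for x in (a,b)]))
a=load("a","top")["image"][180:275,225:360]
cv2.imwrite("pics/c2.png",cv2.resize(a[:,:,::-1],None,fx=5.9,fy=5.9,interpolation=cv2.INTER_NEAREST))
E
```

```text
top brass [373.  176.8] [371 176   5   3   9] [ 0.703 -0.168  0.034]
top brass [371.7 191.7] [371 189   2   6   9] [ 0.663 -0.162  0.034]
top brass [256.4 199.7] [253 196   8   8  47] [0.646 0.136 0.034]
top brass [367.1 215.3] [360 211  15  10 108] [ 0.602 -0.146  0.034]
top brass [382.4 217.2] [375 212  15  11 107] [ 0.597 -0.186  0.034]
top brass [162.5 293.1] [157 290  13   7  61] [0.414 0.372 0.034]
top green [290.9 231.2] [ 236  192  115   78 4191] [0.565 0.05  0.03 ]
top orange [368.  116.4] [345 102  43  26 273] [ 0.87  -0.167  0.03 ]
top orange [239.8 119.6] [217 105  43  27 330] [0.863 0.178 0.03 ]
top orange [366.7 135.7] [353 124  28  25 462] [ 0.816 -0.16   0.03 ]
top orange [237.9 138.7] [223 127  31  25 497] [0.81  0.183 0.03 ]
top orange [430.3 289. ] [407 260  44  49 860] [ 0.413 -0.299  0.03 ]
top pink [310.3 156.8] [298 142  27  31 666] [ 0.759 -0.006  0.03 ]
side brass [258.8 115.5] [249 111  20  10  66] [ 0.856 -0.159  0.034]
side brass [250.1 112.8] [249 112   4   3   9] [ 0.89  -0.154  0.034]
side brass [266.3 123.4] [258 119  19  11  99] [ 0.81  -0.139  0.034]
[... 1096 characters left out ...]
 0.03 ]
side orange [378.4 136.8] [373 129  13  15  37] [ 0.455 -0.3    0.03 ]
side orange [385.4 144.7] [376 135  20  19  61] [ 0.419 -0.278  0.03 ]
side orange [399.  142.9] [396 140   8   7  27] [ 0.384 -0.312  0.03 ]
side orange [398.7 150.4] [390 143  17  13  44] [ 0.37  -0.277  0.03 ]
side orange [197.5 171.4] [188 164  21  14  89] [0.867 0.173 0.03 ]
side orange [189.7 168.3] [189 167   3   4   6] [0.897 0.177 0.03 ]
side orange [203.6 179.6] [192 172  22  17 128] [0.829 0.191 0.03 ]
side orange [211.6 188.5] [200 181  22  14  78] [0.785 0.206 0.03 ]
side orange [186.  183.1] [184 182   6   4   8] [0.866 0.233 0.03 ]
side pink [258.9 149.9] [249 136  20  30 493] [ 0.759 -0.017  0.03 ]
```

View pics/c1.png

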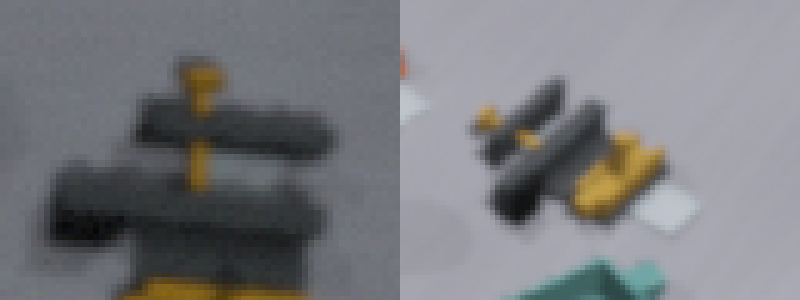

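View pics/c2.png

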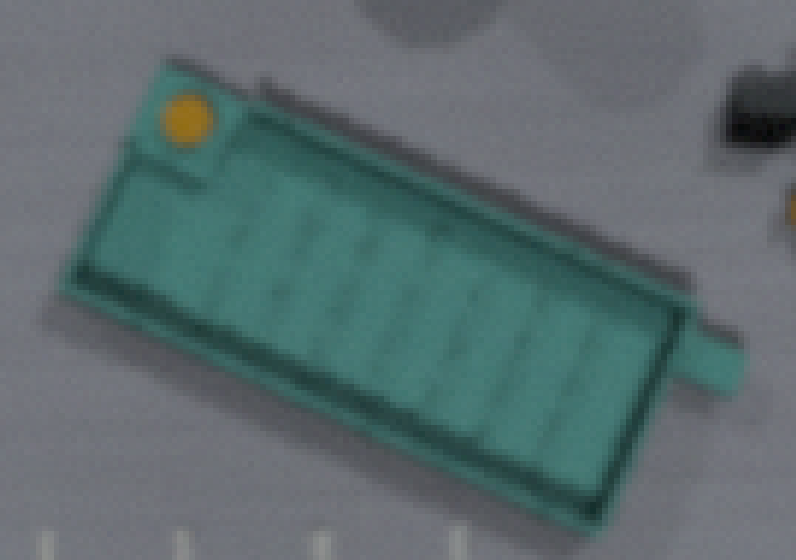

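```bash
python3 - <<'E'
from geo import *
t=load("a","top");s=load("a","side")
P,e=tri(t,(256.4,199.7),s,(261.2,193.6));print("pin",P.round(4),e)
c=[np.array(onz(t,225+(u)/5.9-.4,180+v/5.9-.4,0.036))[:2] for u,v in((165,60),(695,295),(600,535),(62,292))]
for i in range(4):
  dd=c[(i+1)%4]-c[i];print(c[i].round(4),np.linalg.norm(dd).round(4),np.degrees(np.arctan2(dd[1],dd[0])).round(2))
L=onz(t,225+718/5.9-.4,180+357/5.9-.4,0.024);d=L-P;print("lug",L,np.hypot(*d[:2]),np.degrees(np.arctan2(d[1],d[0])))
for a,b in(((60,175),(320,210)),((140,100),(330,130))):
  A,B=[onz(t,340+u/6.154-.4,165+v/6.154-.4,.04)[:2] for u,v in(a,b)];d=B-A;print(A,B,np.degrees(np.arctan2(d[1],d[0])))
a=t["image"][195:235,345:400];b=s["image"][125:165,290:345]
cv2.imwrite("pics/c3.png",np.hstack([cv2.resize(x[:,:,::-1],None,fx=7.2,fy=10 if 0 else 7.2,interpolation=cv2.INTER_NEAREST) for x in (a,b)]))
E
```

```text
pin [0.6463 0.1361 0.0288] 0.0010358339129035886
[0.6715 0.1459] 0.2495 -114.95
[ 0.5662 -0.0803] 0.1104 155.96
[ 0.4654 -0.0353] 0.2498 64.96
[0.5712 0.191 ] 0.11 -24.24
lug [ 0.54027789 -0.09167353  0.024     ] 0.2512431473143323 -114.95036137287427
[ 0.65929088 -0.10194319] [ 0.64314161 -0.21094771] -98.42720163009473
[ 0.69080595 -0.13753284] [ 0.67710561 -0.21767774] -99.70064118895547
```

View pics/c3.png

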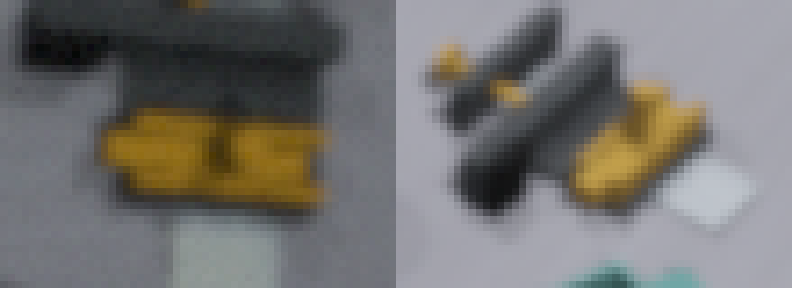

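```bash
python3 - <<'E'
from geo import *
t=load("a","top");s=load("a","side")
pin=np.array([.646,.1365,0])
for A,B in (((135,115),(325,130)),((130,192),(320,205)),((105,145),(130,147))):
  A,B=[onz(t,345+u/7.2-.4,195+v/7.2-.4,.022)[:2] for u,v in(A,B)];d=B-A;print(A,B,np.hypot(*d),np.degrees(np.arctan2(d[1],d[0])))
print("cam",ray(t,0,0)[0],ray(s,0,0)[0])
for yaw in (-6,-8.5):
 for c in (-9,0,9):
  y=np.radians(yaw);R=np.array([[np.cos(y),-np.sin(y),0],[np.sin(y),np.cos(y),0],[0,0,1]])
  f=lambda p:pin+R@(np.array(p)/1000)
  for nm,p in (("knobtop",(-18+c,-315,52)),("knobbot",(-18+c,-315,18)),("padfacetop",(10+c,-253,34)),("railnearR",(-31+c,-350,22)),("railfarL",(-5+c,-280,22))):
    w=f(p);a=(proj(t,w)+.5-[345,195])*7.2;b=(proj(s,w)+.5-[290,125])*7.2+[396,0];print(yaw,c,nm,w.round(3),a.round(0),b.round(0))
E
```

```text
[ 0.61589047 -0.14046721] [ 0.60944714 -0.20964996] 0.06948214486911528 -95.3208917224219
[ 0.58811185 -0.13707163] [ 0.58234732 -0.2059849 ] 0.06915394912042058 -94.7816028950037
[ 0.60518569 -0.1289429 ] [ 0.60433202 -0.13798617] 0.009083467359611694 -95.39267416246393
cam [0.47722442 0.14497878 1.07388532] [0.1180476  0.90995589 1.13047843]
-6 -9 knobtop [ 0.586 -0.174  0.052] [258. 187.] [672.  99.]
-6 -9 knobbot [ 0.586 -0.174  0.018] [229. 198.] [665. 152.]
-6 -9 padfacetop [ 0.621 -0.115  0.034] [74. 99.] [542. 171.]
-6 -9 railnearR [ 0.57  -0.207  0.022] [327. 241.] [730. 119.]
-6 -9 railfarL [ 0.603 -0.141  0.022] [138. 152.] [600. 173.]
-6 0 knobtop [ 0.595 -0.175  0.052] [259. 162.] [656.  90.]
-6 0 knobbot [ 0.595 -0.175  0.018] [230. 173.] [649. 143.]
-6 0 padfacetop [ 0.629 -0.116  0.034] [75. 74.] [526. 162.]
-6 0 railnearR [ 0.579 -0.208  0.022] [328. 216.] [714. 110.]
-6 0 railfarL [ 0.612 -0.141  0.022] [139. 127.] [584. 164.]
-6 9 knobtop [ 0.604 -0.176  0.052] [260. 136.] [640.  82.]
-6 9 knobbot [ 0.604 -0.176  0.018] [231. 148.] [633. 135.]
-6 9 padfacetop [ 0.6
[... 413 characters left out ...]
 135.]
-8.5 -9 railfarL [ 0.591 -0.138  0.022] [134. 185.] [620. 186.]
-8.5 0 knobtop [ 0.582 -0.172  0.052] [254. 200.] [679. 105.]
-8.5 0 knobbot [ 0.582 -0.172  0.018] [226. 210.] [671. 157.]
-8.5 0 padfacetop [ 0.618 -0.115  0.034] [ 74. 105.] [545. 173.]
-8.5 0 railnearR [ 0.564 -0.205  0.022] [322. 258.] [739. 126.]
-8.5 0 railfarL [ 0.6   -0.14   0.022] [136. 161.] [605. 177.]
-8.5 9 knobtop [ 0.591 -0.174  0.052] [256. 175.] [664.  96.]
-8.5 9 knobbot [ 0.591 -0.174  0.018] [228. 186.] [656. 149.]
-8.5 9 padfacetop [ 0.627 -0.117  0.034] [76. 80.] [530. 164.]
-8.5 9 railnearR [ 0.573 -0.206  0.022] [324. 233.] [724. 118.]
-8.5 9 railfarL [ 0.609 -0.141  0.022] [138. 136.] [590. 167.]
```

Measurements agree with the given sizes: pin (0.646, 0.1365), lug radius 251 mm, tray heading -115°. The rails run at -95.3°, so the tray is about 19.5° short of home. The knob is near (0.599, -0.174), which puts the carriage about +5 mm along x.

First I turn the tool to yaw 65° and shut the jaws.

```bash
python3 -m pendant '[[0,0,0,0,0,0.235,1],[0,0,0,0,0,0.235,1],[0,0,0,0,0,0.235,1],[0,0,0,0,0,0.235,1],[0,0,0,0,0,0.235,1],[0,0,0,0,0,0.235,1],[0,0,0,0,0,0.235,1],[0,0,0,0,0,0.235,1],[0,0,0,0,0,0.235,1],[0,0,0,0,0,0.235,1]]' 10
python3 -m pendant '[[0,0,0,0,0,0.235,1],[0,0,0,0,0,0.235,1],[0,0,0,0,0,0.235,1],[0,0,0,0,0,0,1]]'
cat > go.py <<'E'
import sys,numpy as np
from station import ctrl
from scipy.spatial.transform import Rotation as Ro
o=ctrl.get_obs();T=np.array([float(a) for a in sys.argv[1:4]])
R=Ro.from_euler("xyz",o["eef_rot"])
print("pos",o["ee_pos"].round(4),"yaw",np.degrees(o["eef_rot"]).round(1),"F",o["force"].round(2),"t",o["time_s"])
print("tool shift/120mm",(R.inv().apply(T-o["ee_pos"])/.12).round(3))
if len(sys.argv)>4: print("turn z",round((np.degrees(o["eef_rot"][2])-float(sys.argv[4]))/30,3))
E
python3 go.py .4395 .007 .22 65
```

```text
time_s: 0.93
ee_pos: [0.2161, 0.5057, 0.3023]
eef_rot: [-3.141, 0.001, 1.501]
force: [-0.0, -0.1, -0.5]
grip_width: 0.0309
time_s: 1.27
ee_pos: [0.2161, 0.5057, 0.3024]
eef_rot: [3.142, 0.001, 1.132]
force: [-1.0, -0.0, 1.1]
grip_width: 0.0039
pos [0.2161 0.5057 0.3024] yaw [180.    0.   64.9] F [-0.96 -0.02  1.11] t 1.2667
tool shift/120mm [-2.971  3.451  0.688]
turn z -0.004
```

```bash
python3 -m pendant '[[-0.198,0.23,0,0,0,0,1],[-0.198,0.23,0,0,0,0,1],[-0.198,0.23,0,0,0,0,1],[-0.198,0.23,0,0,0,0,1],[-0.198,0.23,0,0,0,0,1],[-0.198,0.23,0,0,0,0,1],[-0.198,0.23,0,0,0,0,1],[-0.198,0.23,0,0,0,0,1],[-0.198,0.23,0,0,0,0,1],[-0.198,0.23,0,0,0,0,1]]'
python3 -m pendant '[[-0.198,0.23,0,0,0,0,1],[-0.198,0.23,0,0,0,0,1],[-0.198,0.23,0,0,0,0,1],[-0.198,0.23,0,0,0,0,1],[-0.198,0.23,0,0,0,0,1],[0,0,0,0,0,0,1],[0,0,0,0,0,0,1]]'
python3 go.py .4395 .007 .109 65
```

```text
time_s: 2.1
ee_pos: [0.3673, 0.1726, 0.3027]
eef_rot: [3.141, -0.0, 1.143]
force: [0.9, -0.4, 0.5]
grip_width: 0.0004
time_s: 2.68
ee_pos: [0.4427, 0.0075, 0.3022]
eef_rot: [-3.141, 0.0, 1.139]
force: [-0.3, 0.1, 0.7]
grip_width: 0.0004
pos [0.4427 0.0075 0.3022] yaw [-179.9    0.    65.3] F [-0.34  0.07  0.75] t 2.6833
tool shift/120mm [-0.014 -0.021  1.61 ]
turn z 0.009
```

```bash
python3 -m pendant '[[0,-0.05,0.3,0,0,0,1],[0,0,0.3,0,0,0,1],[0,0,0.3,0,0,0,1],[0,0,0.3,0,0,0,1],[0,0,0.2,0,0,0,1],[0,0,0.1,0,0,0,1],[0,0,0.09,0,0,0,1],[0,0,0,0,0,0,1],[0,0,0,0,0,0,1]]'
python3 look.py b >/dev/null; python3 go.py .4395 .007 .109 65
```

```text
time_s: 3.43
ee_pos: [0.4368, 0.012, 0.1119]
eef_rot: [-3.141, 0.0, 1.141]
force: [-0.2, -0.6, 0.0]
grip_width: 0.0005
pos [0.4373 0.0117 0.1127] yaw [179.9  -0.   65.3] F [-0.04 -0.02  0.74] t 3.5333
tool shift/120mm [-0.028  0.033  0.031]
turn z 0.011
```

View pics/b_top.png

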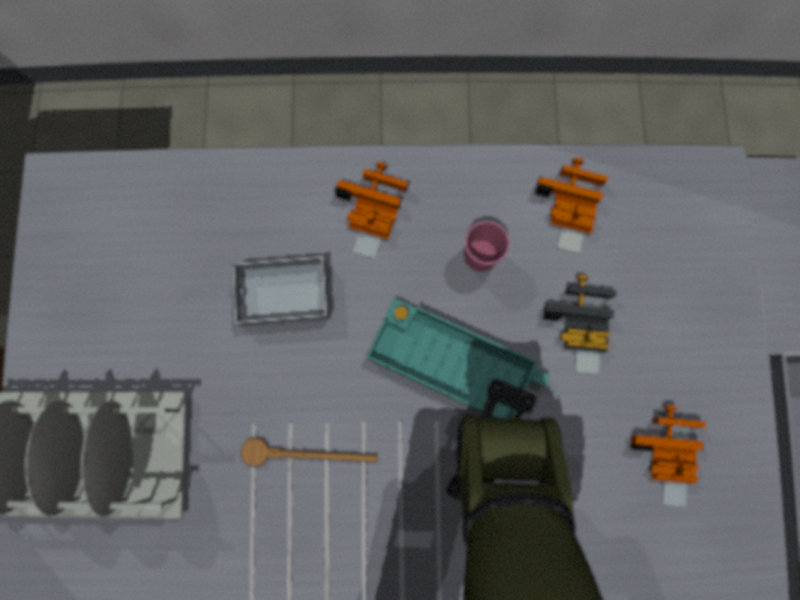

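View pics/b_side.png

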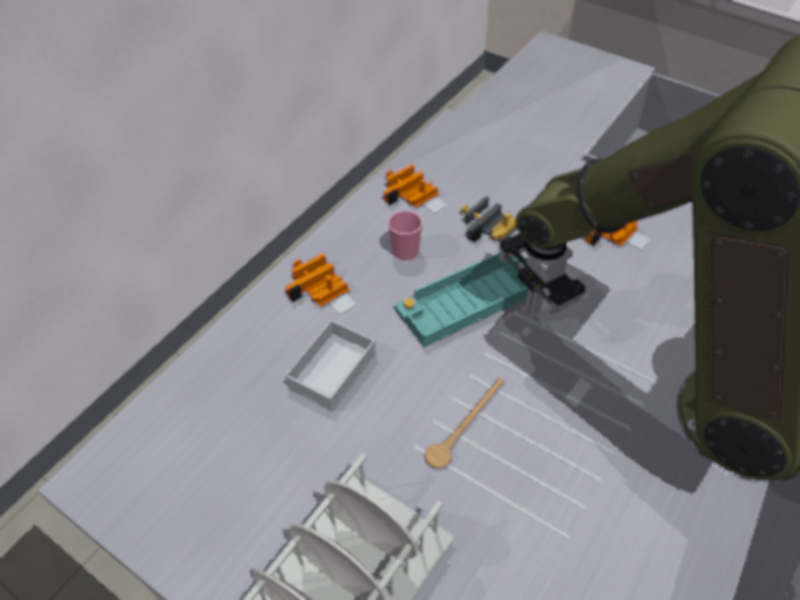

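Top view: the gripper is at (510,400) in front of the tray's long wall and clear of it. Side view confirms this at (555,280). Next comes the approach to contact.

```bash
python3 -m pendant '[[0,0.12,0,0,0,0,1],[0,0.1,0,0,0,0,1],[0,0.02,0,0,0,0,1],[0,0.02,0,0,0,0,1],[0,0.02,0,0,0,0,1]]'
python3 -m pendant '[[0,0.01,0,0,0,0,1],[0,0.01,0,0,0,0,1]]'
python3 -m pendant '[[0,0.01,0,0,0,0,1],[0,0.01,0,0,0,0,1]]'
python3 go.py .478 -.011 .109 65
```

```text
time_s: 3.95
ee_pos: [0.4673, -0.0027, 0.1121]
eef_rot: [-3.141, 0.0, 1.139]
force: [-3.8, 0.2, 2.9]
grip_width: 0.0005
time_s: 4.12
ee_pos: [0.4693, -0.0038, 0.1119]
eef_rot: [-3.141, 0.0, 1.138]
force: [-4.2, -0.7, 1.3]
grip_width: 0.0006
time_s: 4.28
ee_pos: [0.4717, -0.0049, 0.1117]
eef_rot: [-3.141, 0.0, 1.138]
force: [-3.3, -1.0, -0.2]
grip_width: 0.0003
pos [ 0.4717 -0.0049  0.1117] yaw [-180.     0.    65.2] F [-3.28 -1.05 -0.21] t 4.2833
tool shift/120mm [-0.024  0.069  0.023]
turn z 0.008
```

```bash
python3 -m pendant '[[-0.015,0.03,0,0,0,-0.033,1],[-0.015,0.03,0,0,0,-0.033,1],[-0.015,0.03,0,0,0,-0.033,1],[-0.015,0.03,0,0,0,-0.033,1]]'
python3 -m pendant '[[-0.015,0.03,0,0,0,-0.033,1],[-0.015,0.03,0,0,0,-0.033,1],[-0.015,0.03,0,0,0,-0.033,1],[-0.015,0.03,0,0,0,-0.033,1]]'
python3 -m pendant '[[-0.015,0.03,0,0,0,-0.033,1],[-0.015,0.03,0,0,0,-0.033,1],[-0.015,0.03,0,0,0,-0.033,1],[-0.015,0.03,0,0,0,-0.033,1]]'
python3 look.py c >/dev/null;python3 go.py .478 -.011 .109 65
```

```text
time_s: 4.62
ee_pos: [0.4828, -0.0177, 0.1119]
eef_rot: [3.141, -0.0, 1.209]
force: [-0.5, 0.0, -1.7]
grip_width: 0.0004
time_s: 4.95
ee_pos: [0.4939, -0.0291, 0.1119]
eef_rot: [3.142, -0.0, 1.278]
force: [-1.8, 0.3, -0.1]
grip_width: 0.0005
time_s: 5.28
ee_pos: [0.5058, -0.0398, 0.1118]
eef_rot: [-3.142, 0.0, 1.347]
force: [-1.0, 0.8, -0.5]
grip_width: 0.0007
pos [ 0.506  -0.04    0.1119] yaw [180.    0.   77.1] F [-0.09 -0.51 -0.47] t 5.3833
tool shift/120mm [ 0.183 -0.281  0.024]
turn z 0.405
```

View pics/c_top.png

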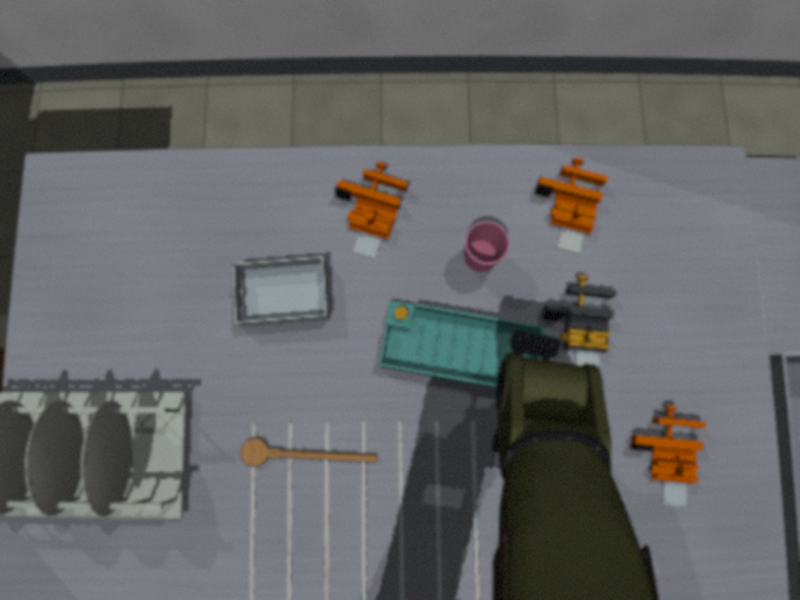

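The tray has swung to about -102°, with its far wall running from (425,305) to (545,325). I continue with finer steps.

```bash
python3 -m pendant '[[-0.015,0.03,0,0,0,-0.033,1],[-0.015,0.03,0,0,0,-0.033,1],[-0.015,0.03,0,0,0,-0.033,1]]'
for i in 1; do python3 -m pendant '[[-0.008,0.015,0,0,0,-0.017,1]]'; done
python3 -m pendant '[[-0.008,0.015,0,0,0,-0.017,1]]'
python3 -m pendant '[[-0.004,0.008,0,0,0,-0.008,1]]'
python3 -m pendant '[[-0.004,0.008,0,0,0,-0.008,1]]'
python3 go.py .478 -.011 .109 65
```

```text
time_s: 5.63
ee_pos: [0.5152, -0.0473, 0.1119]
eef_rot: [-3.142, 0.0, 1.399]
force: [-1.2, 1.2, -0.2]
grip_width: 0.0004
time_s: 5.72
ee_pos: [0.517, -0.0487, 0.1119]
eef_rot: [3.141, -0.0, 1.408]
force: [-0.4, 1.4, 0.6]
grip_width: 0.0003
time_s: 5.8
ee_pos: [0.5184, -0.0497, 0.1118]
eef_rot: [-3.142, -0.0, 1.416]
force: [-1.9, 1.4, 1.1]
grip_width: 0.0005
time_s: 5.88
ee_pos: [0.5192, -0.0503, 0.1118]
eef_rot: [-3.142, -0.0, 1.42]
force: [-2.3, 1.5, 1.0]
grip_width: 0.0003
time_s: 5.97
ee_pos: [0.52, -0.0508, 0.1118]
eef_rot: [-3.141, -0.0, 1.424]
force: [-2.3, 1.5, 1.0]
grip_width: 0.0006
pos [ 0.52   -0.0508  0.1118] yaw [-180.    -0.    81.6] F [-2.26  1.53  0.97] t 5.9667
tool shift/120mm [ 0.277 -0.395  0.024]
turn z 0.553
```

```bash
python3 -m pendant '[[-0.004,0.008,0,0,0,-0.008,1]]'
python3 -m pendant '[[-0.004,0.008,0,0,0,-0.008,1]]'
python3 -m pendant '[[-0.004,0.008,0,0,0,-0.008,1]]'
python3 -m pendant '[[-0.004,0.008,0,0,0,-0.008,1]]'
python3 go.py .478 -.011 .109 65
```

```text
time_s: 6.05
ee_pos: [0.5209, -0.0515, 0.1118]
eef_rot: [-3.142, 0.0, 1.428]
force: [-1.0, 1.4, 0.4]
grip_width: 0.0004
time_s: 6.13
ee_pos: [0.5217, -0.0521, 0.1118]
eef_rot: [-3.141, 0.0, 1.432]
force: [-2.1, 1.0, 0.5]
grip_width: 0.0002
time_s: 6.22
ee_pos: [0.5226, -0.0527, 0.1119]
eef_rot: [-3.142, 0.0, 1.437]
force: [-1.8, 1.8, 0.3]
grip_width: 0.0006
time_s: 6.3
ee_pos: [0.5235, -0.0533, 0.1118]
eef_rot: [-3.142, 0.0, 1.441]
force: [-1.6, 2.2, -0.2]
grip_width: 0.0
pos [ 0.5235 -0.0533  0.1118] yaw [-180.     0.    82.5] F [-1.62  2.15 -0.23] t 6.3
tool shift/120mm [ 0.3   -0.422  0.024]
turn z 0.585
```

```bash
python3 -m pendant '[[-0.004,0.008,0,0,0,-0.008,1]]'
python3 -m pendant '[[-0.004,0.008,0,0,0,-0.008,1]]'
python3 -m pendant '[[-0.004,0.008,0,0,0,-0.008,1]]'
python3 -m pendant '[[-0.003,0.006,0,0,0,-0.006,1]]'
python3 go.py .478 -.011 .109 65
```

```text
time_s: 6.38
ee_pos: [0.5244, -0.0539, 0.1119]
eef_rot: [3.142, -0.0, 1.445]
force: [-1.8, 1.0, -0.3]
grip_width: 0.0003
time_s: 6.47
ee_pos: [0.5253, -0.0545, 0.1118]
eef_rot: [3.142, -0.0, 1.449]
force: [-0.6, 1.4, -1.1]
grip_width: 0.0005
time_s: 6.55
ee_pos: [0.5262, -0.0551, 0.1118]
eef_rot: [-3.142, 0.0, 1.453]
force: [-1.8, 1.3, 0.6]
grip_width: 0.0009
time_s: 6.63
ee_pos: [0.5267, -0.0555, 0.1118]
eef_rot: [-3.141, -0.0, 1.456]
force: [-6.8, 3.1, 4.8]
grip_width: 0.0003
pos [ 0.5267 -0.0555  0.1118] yaw [-180.    -0.    83.4] F [-6.84  3.14  4.76] t 6.6333
tool shift/120mm [ 0.322 -0.445  0.024]
turn z 0.615
```

The force has risen to about 7 N, so the pad has been met. I hold, then press in very small steps.

```bash
python3 -m pendant '[[0,0,0,0,0,0,1]]'
python3 -m pendant '[[0,0.001,0,0,0,0,1],[0,0,0,0,0,0,1]]'
python3 -m pendant '[[0,0.001,0,0,0,0,1],[0,0,0,0,0,0,1]]'
```

```text
time_s: 6.72
ee_pos: [0.5266, -0.0554, 0.1118]
eef_rot: [-3.141, -0.0, 1.456]
force: [-4.1, 2.1, 1.6]
grip_width: 0.0006
time_s: 6.88
ee_pos: [0.5267, -0.0555, 0.1118]
eef_rot: [-3.141, -0.0, 1.456]
force: [-4.4, 1.8, 2.8]
grip_width: 0.0004
time_s: 7.05
ee_pos: [0.5267, -0.0554, 0.1118]
eef_rot: [-3.14, -0.0, 1.456]
force: [-6.3, 2.4, 2.0]
grip_width: 0.0004
```

```bash
python3 -m pendant '[[0,0.002,0,0,0,0,1],[0,0,0,0,0,0,1]]'
python3 -m pendant '[[0,0.002,0,0,0,0,1],[0,0,0,0,0,0,1]]'
python3 -m pendant '[[0,0.002,0,0,0,0,1],[0,0,0,0,0,0,1]]'
```

```text
time_s: 7.22
ee_pos: [0.5268, -0.0554, 0.1118]
eef_rot: [-3.14, -0.0, 1.456]
force: [-8.0, 2.5, 5.1]
grip_width: 0.0004
time_s: 7.38
ee_pos: [0.5268, -0.0554, 0.1118]
eef_rot: [-3.139, -0.0, 1.456]
force: [-9.0, 2.5, 5.5]
grip_width: 0.0004
time_s: 7.55
ee_pos: [0.5269, -0.0555, 0.1118]
eef_rot: [-3.139, -0.0, 1.456]
force: [-11.0, 2.8, 7.0]
grip_width: 0.0004
```

That's about 11 N, well seated. I withdraw straight back and look.

```bash
python3 -m pendant '[[0,-0.006,0,0,0,0,1],[0,-0.006,0,0,0,0,1],[0,-0.01,0,0,0,0,1],[0,-0.05,0,0,0,0,1],[0,-0.15,0,0,0,0,1],[0,0,-0.3,0,0,0,1],[0,0,-0.3,0,0,0,1],[0,0,0,0,0,0,1],[0,0,0,0,0,0,1]]'
python3 look.py d >/dev/null
python3 - <<'E'
from geo import *
a=load("d","top")["image"][175:260,235:400]
cv2.imwrite("pics/d1.png",cv2.resize(a[:,:,::-1],None,fx=4.8,fy=4.8,interpolation=cv2.INTER_NEAREST))
a=load("d","side")["image"][110:220,250:390]
cv2.imwrite("pics/d2.png",cv2.resize(a[:,:,::-1],None,fx=5.4,fy=5.4,interpolation=cv2.INTER_NEAREST))
E
```

```text
time_s: 8.3
ee_pos: [0.5017, -0.0527, 0.1856]
eef_rot: [3.137, 0.0, 1.456]
force: [-0.6, 0.5, -0.6]
grip_width: 0.0003
```

View pics/d1.png

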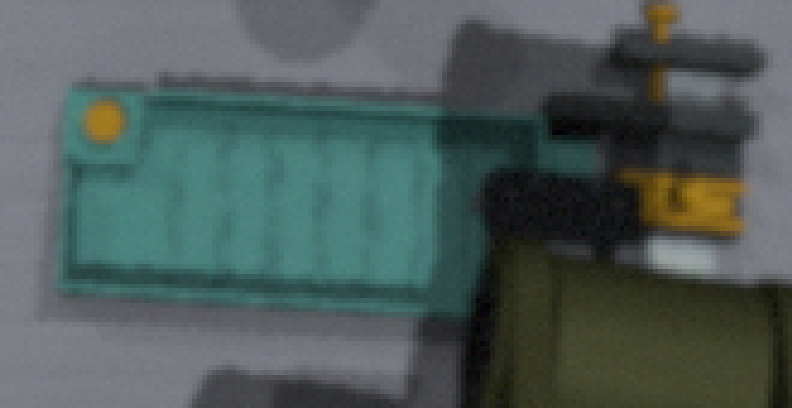

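View pics/d2.png

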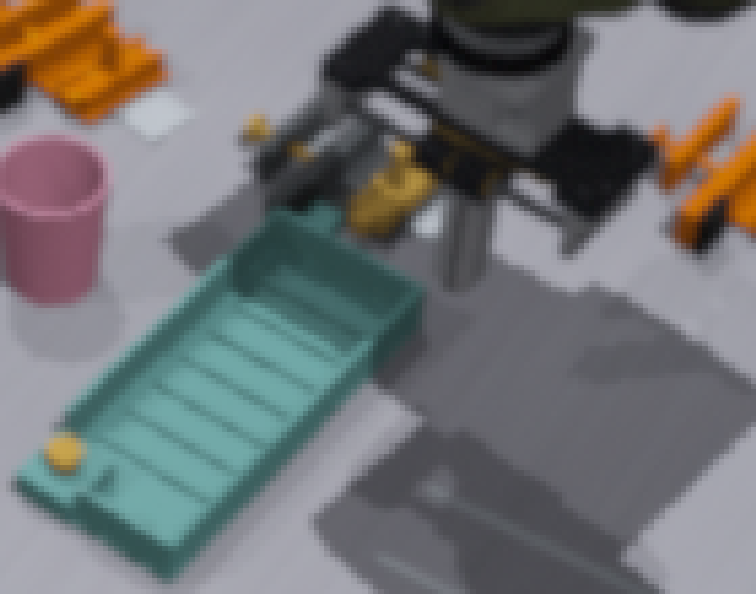

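Lug end in the top crop at (585,145) lies under the black pad, and in the side crop at (330,215) it meets the pad. The knob is visible in the side crop at (402,150). Next I locate the knob from the side view.

```bash
python3 - <<'E'
from geo import *
t=load("d","top");s=load("d","side")
for u,v in((402,142),(402,150)): print(onz(s,250+u/5.4-.4,110+v/5.4-.4,.052))
for dz in (.02,.03): print("streak",onz(t,235+677/4.8-.4,175+200/4.8-.4,dz))
L=onz(t,235+600/4.8-.4,175+155/4.8-.4,.024);print("lug end near corner?",L)
A,B=[onz(t,235+u/4.8-.4,175+v/4.8-.4,.036) for u,v in((62,290),(425,312))];d=B-A;print("tray ang",np.degrees(np.arctan2(d[1],d[0])))
A,B=[onz(t,235+u/4.8-.4,175+v/4.8-.4,.036) for u,v in((72,88),(440,110))];d=B-A;print("tray ang",np.degrees(np.arctan2(d[1],d[0])))
print(onz(t,235+620/4.8-.4,175+187/4.8-.4,.015),"nose?")
a=s["image"][120:160,300:345]
cv2.imwrite("pics/d3.png",cv2.resize(a[:,:,::-1],None,fx=14,fy=14,interpolation=cv2.INTER_CUBIC))
E
python3 go.py .595 -.203 .186 84.5
```

```text
[ 0.60231508 -0.176893    0.052     ]
[ 0.59875782 -0.17048768  0.052     ]
streak [ 0.60081278 -0.17245504  0.02      ]
streak [ 0.59964009 -0.16944301  0.03      ]
lug end near corner? [ 0.62536715 -0.13065177  0.024     ]
tray ang -94.23948256544445
tray ang -94.15910640499831
[ 0.60895754 -0.14301627  0.015     ] nose?
pos [ 0.5009 -0.0526  0.1832] yaw [-180.     0.    83.4] F [-0.31  0.07 -0.37] t 8.4
tool shift/120mm [-1.155  0.923 -0.024]
turn z -0.036
```

View pics/d3.png

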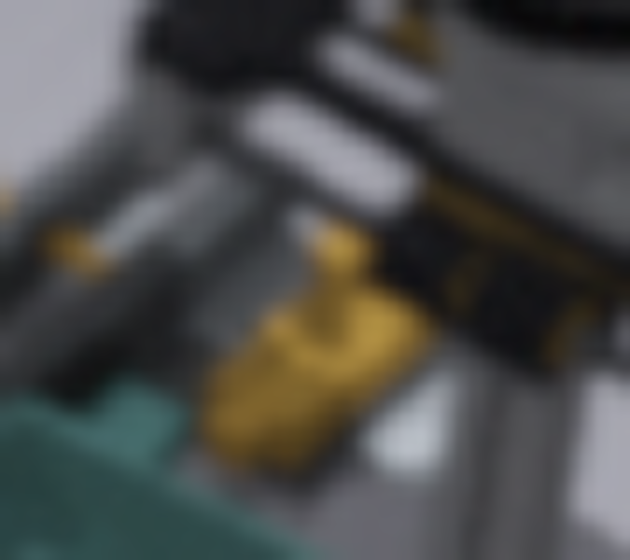

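The views agree on the knob at about (0.600, -0.175). I move over to its outer side, then descend to tip height 30 mm.

```bash
python3 -m pendant '[[-0.2,0.155,0,0,0,-0.036,1],[-0.2,0.155,0,0,0,0,1],[-0.2,0.155,0,0,0,0,1],[-0.2,0.155,0,0,0,0,1],[-0.2,0.155,0,0,0,0,1],[-0.15,0.155,0,0,0,0,1],[0,0,0,0,0,0,1],[0,0,0,0,0,0,1]]'
python3 go.py .5975 -.204 .127 84.5
```

```text
time_s: 9.07
ee_pos: [0.5983, -0.2015, 0.1816]
eef_rot: [-3.139, -0.001, 1.474]
force: [-0.5, 1.4, -0.6]
grip_width: 0.0005
pos [ 0.5983 -0.2015  0.1816] yaw [-179.8   -0.    84.4] F [-0.48  1.38 -0.61] t 9.0667
tool shift/120mm [-0.022 -0.004  0.455]
turn z -0.002
```

```bash
python3 -m pendant '[[-0.02,-0.005,0.15,0,0,0,1],[0,0,0.15,0,0,0,1],[0,0,0.1,0,0,0,1],[0,0,0.045,0,0,0,1],[0,0,0,0,0,0,1],[0,0,0,0,0,0,1]]'
python3 look.py e >/dev/null
python3 go.py .5975 -.204 .127 84.5
python3 - <<'E'
from geo import *
a=load("e","top")["image"][175:260,300:430];b=load("e","side")["image"][100:185,280:410]
cv2.imwrite("pics/e1.png",np.vstack([cv2.resize(x[:,:,::-1],None,fx=3.5,fy=3.5,interpolation=cv2.INTER_CUBIC) for x in (a,b)]))
E
```

```text
time_s: 9.57
ee_pos: [0.5979, -0.2029, 0.1308]
eef_rot: [3.142, 0.0, 1.475]
force: [-0.5, 0.2, 1.1]
grip_width: 0.0004
pos [ 0.5982 -0.2032  0.1315] yaw [179.9   0.   84.5] F [ 0.33 -0.08 -0.71] t 9.6667
tool shift/120mm [-0.007 -0.005  0.037]
turn z 0.001
```

View pics/e1.png

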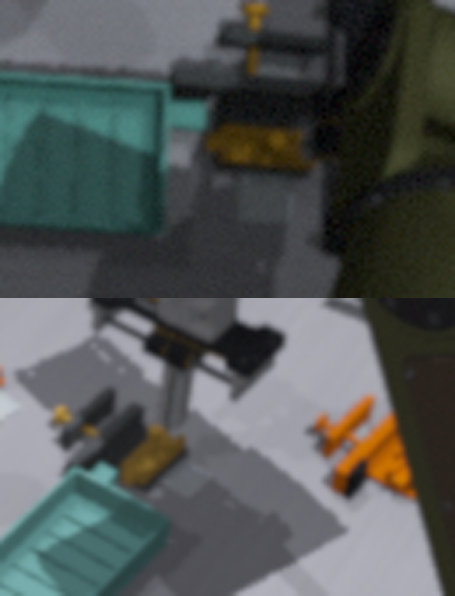

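Top crop: the lug at (185,112) sits right against the bar and pad above it, with the bolt nose at (210,145) below the lug's line. The finger stands just outside the knob. Now I push along tool +x and watch the force.

```bash
python3 -m pendant '[[0.05,0,0.03,0,0,0,1],[0.03,0,0,0,0,0,1],[0.02,0,0,0,0,0,1],[0.015,0,0,0,0,0,1]]'
python3 -m pendant '[[0.015,0,0,0,0,0,1],[0.015,0,0,0,0,0,1]]'
python3 -m pendant '[[0.015,0,0,0,0,0,1],[0.015,0,0,0,0,0,1]]'
python3 -m pendant '[[0.015,0,0,0,0,0,1],[0.015,0,0,0,0,0,1]]'
```

```text
time_s: 10.0
ee_pos: [0.5993, -0.189, 0.127]
eef_rot: [3.141, 0.0, 1.475]
force: [-0.1, -0.1, 0.7]
grip_width: 0.0004
time_s: 10.17
ee_pos: [0.5996, -0.1859, 0.127]
eef_rot: [3.141, 0.0, 1.475]
force: [0.1, -2.3, -0.4]
grip_width: 0.0007
time_s: 10.33
ee_pos: [0.6, -0.1824, 0.127]
eef_rot: [3.141, 0.0, 1.475]
force: [0.0, -2.5, 0.6]
grip_width: 0.0005
time_s: 10.5
ee_pos: [0.6003, -0.1787, 0.127]
eef_rot: [3.141, 0.0, 1.475]
force: [0.9, -2.1, 1.0]
grip_width: 0.0006
```

```bash
python3 -m pendant '[[0.008,0,0,0,0,0,1],[0.008,0,0,0,0,0,1]]'
python3 -m pendant '[[0.008,0,0,0,0,0,1],[0.008,0,0,0,0,0,1]]'
python3 -m pendant '[[0.008,0,0,0,0,0,1],[0.008,0,0,0,0,0,1]]'
python3 -m pendant '[[0.008,0,0,0,0,0,1],[0.008,0,0,0,0,0,1]]'
```

```text
time_s: 10.67
ee_pos: [0.6005, -0.1768, 0.1269]
eef_rot: [3.141, 0.0, 1.475]
force: [0.2, -2.0, 1.5]
grip_width: 0.0003
time_s: 10.83
ee_pos: [0.6006, -0.1749, 0.1269]
eef_rot: [3.142, 0.0, 1.475]
force: [1.7, -2.3, 1.3]
grip_width: 0.0006
time_s: 11.0
ee_pos: [0.6008, -0.173, 0.1269]
eef_rot: [3.142, 0.0, 1.475]
force: [0.4, -1.7, 0.3]
grip_width: 0.0001
time_s: 11.17
ee_pos: [0.601, -0.1711, 0.1269]
eef_rot: [3.142, 0.0, 1.475]
force: [1.3, -2.5, 0.5]
grip_width: 0.0001
```

```bash
python3 -m pendant '[[0.008,0,0,0,0,0,1],[0.008,0,0,0,0,0,1]]'
python3 -m pendant '[[0.008,0,0,0,0,0,1],[0.008,0,0,0,0,0,1]]'
python3 -m pendant '[[0.008,0,0,0,0,0,1],[0.008,0,0,0,0,0,1]]'
python3 -m pendant '[[0.008,0,0,0,0,0,1],[0.008,0,0,0,0,0,1]]'
```

```text
time_s: 11.33
ee_pos: [0.6012, -0.1691, 0.1268]
eef_rot: [3.142, -0.0, 1.475]
force: [0.9, -2.2, 1.3]
grip_width: 0.0009
time_s: 11.5
ee_pos: [0.6014, -0.1672, 0.1269]
eef_rot: [3.142, 0.0, 1.475]
force: [0.9, -2.9, 0.9]
grip_width: 0.0005
time_s: 11.67
ee_pos: [0.6015, -0.1653, 0.1268]
eef_rot: [3.142, 0.0, 1.475]
force: [1.1, -2.2, 0.4]
grip_width: 0.0007
time_s: 11.83
ee_pos: [0.6017, -0.1634, 0.1269]
eef_rot: [3.142, 0.0, 1.475]
force: [2.2, -2.0, 0.9]
grip_width: 0.0002
```

```bash
python3 -m pendant '[[0.008,0,0,0,0,0,1],[0.008,0,0,0,0,0,1]]'
python3 -m pendant '[[0.008,0,0,0,0,0,1]]'
python3 -m pendant '[[0.006,0,0,0,0,0,1]]'
python3 -m pendant '[[0.006,0,0,0,0,0,1]]'
```

```text
time_s: 12.0
ee_pos: [0.6019, -0.1622, 0.1269]
eef_rot: [3.141, 0.001, 1.475]
force: [0.5, -12.5, -0.3]
grip_width: 0.0006
time_s: 12.08
ee_pos: [0.6019, -0.1618, 0.127]
eef_rot: [3.141, 0.002, 1.475]
force: [-0.9, -16.7, -0.7]
grip_width: 0.0002
time_s: 12.17
ee_pos: [0.6019, -0.1616, 0.1269]
eef_rot: [3.141, 0.003, 1.475]
force: [0.8, -19.3, -1.2]
grip_width: 0.0004
time_s: 12.25
ee_pos: [0.6019, -0.1614, 0.127]
eef_rot: [3.141, 0.004, 1.474]
force: [-0.4, -23.5, -2.3]
grip_width: 0.0007
```

A hard end came after about 25 mm of travel. A butt on the lug would have come much earlier, because the nose starts almost at the lug's end. I retreat and verify.

```bash
python3 -m pendant '[[-0.02,0,0,0,0,0,1],[-0.03,0,0,0,0,0,1],[-0.15,0,0,0,0,0,1],[0,0,-0.3,0,0,0,1],[0,0,-0.3,0,0,0,1],[0,-0.3,-0.1,0,0,0,1],[0,-0.3,0,0,0,0,1],[0,-0.3,0,0,0,0,1],[0,-0.3,0,0,0,0,1],[0,0,0,0,0,0,1]]'
python3 look.py f >/dev/null
python3 go.py .5975 -.204 .127 84.5
python3 - <<'E'
from geo import *
a=load("f","top")["image"][175:245,320:410];b=load("f","side")["image"][105:175,275:365]
cv2.imwrite("pics/f1.png",np.hstack([cv2.resize(x[:,:,::-1],None,fx=4.4,fy=4.4*1.9 if 0 else 4.4,interpolation=cv2.INTER_CUBIC) for x in (a,b)]))
E
```

```text
time_s: 13.08
ee_pos: [0.4515, -0.1679, 0.2099]
eef_rot: [-3.137, -0.002, 1.474]
force: [0.8, -0.8, 0.1]
grip_width: 0.0006
pos [ 0.456  -0.1691  0.2113] yaw [180.   -0.   84.5] F [ 0.35 -0.19  0.19] t 13.1833
tool shift/120mm [-0.176  1.202  0.703]
turn z -0.001
```

View pics/f1.png

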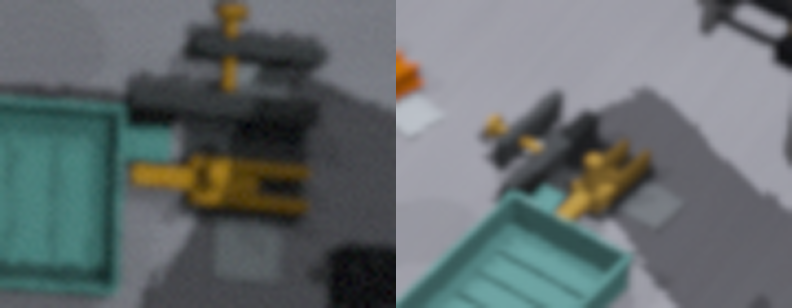

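View pics/f_top.png

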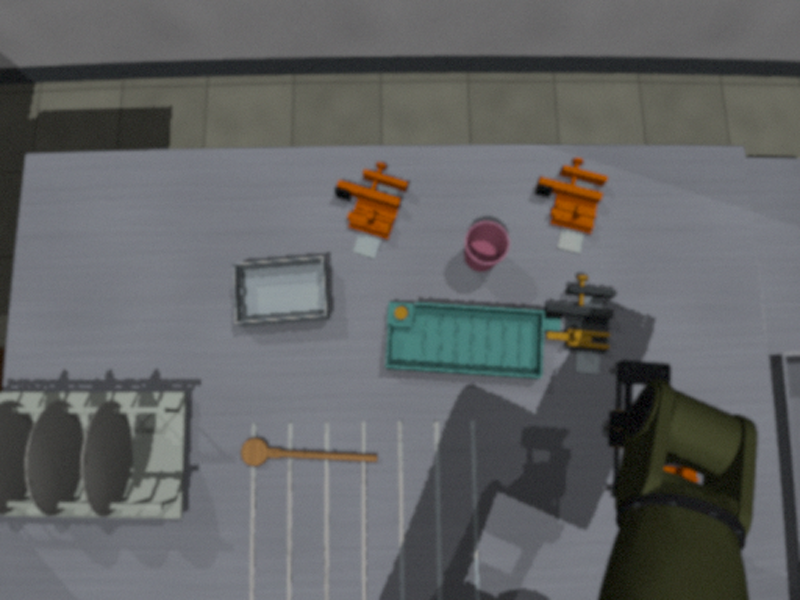

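The top crop shows the bolt nose run out to (133,176), directly behind the lug at (125–172,142). It stands about 30 mm past the rail ends, against about 4 mm before. The beaker, spoon and tin haven't moved. I let things settle, then hand in.

```bash
python3 -m pendant '[[0,0,0,0,0,0,1],[0,0,0,0,0,0,1],[0,0,0,0,0,0,1],[0,0,0,0,0,0,1]]'; python3 -c "
from station import hand_in; print(hand_in())"
```

```text
time_s: 13.52
ee_pos: [0.457, -0.1693, 0.2106]
eef_rot: [-3.141, -0.0, 1.475]
force: [-0.2, 0.1, 0.2]
grip_width: 0.0006
the job is handed in; nothing more can be done
None
```

I swung the tray home and locked it with the bolt, then handed the job in at about 13.5 s. No verdict was reported.

- **Tray:** I pushed near its free end with the closed fingertips. Sliding took about 1–4 N. The force rose sharply at the pad, and I seated the lug at about 11 N level force, 13 N in total, then withdrew gently.
- **Bolt:** It slid with a steady 2–3 N and never butted on the lug. It stopped at a hard end after about 25 mm of pushing from first contact. I went on pressing there for three more small steps, up to about 23 N, which was more than needed. I took this load to be on the bolt's own end stop, because the nose had already passed behind the lug. The force between bolt and lug can't be read separately.
- **Last pictures:** The lug is on the pad with the bolt's nose behind it, about 30 mm past the rail ends. The beaker, spoon and tin are where they started. The robot is clear of everything, with about 0 N on the tool.
- **Disagreement:** I measured the tray's home angle as -94.2° and the rails' direction as -95.3°. That is within the stated 2 degrees and the accuracy of the pictures.

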